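Reset the drying fan's speed selector and click it up to three

ROBOT

A 6-joint arm with a two-finger parallel gripper is mounted at the origin on the work surface; the furniture and walls round the work are solid. World frame = base frame: x ahead of the robot, y to its left, z up, the work surface at z = 0. Lengths are in m, angles in rad, forces in N, time in s.
With the tool pointing down it reaches from about 0.275 to 0.85 m from the base axis. Payload 5.2 kg.
Tool frame: the origin (TCP) lies on the mounting face of the last link; the fingertips stand 173 mm ahead of it and the grasp point (between the pads) lies 155 mm ahead of it (hold_point_z is the distance from the TCP to the grasp point, in m); z points along the fingers, y is the line along which they close (so a half turn about z gives the same grasp; the last joint's range is limited). The gripper opens to 85 mm and grips with 20 to 120 N. Pads are 22 mm wide; open, the fingers measure 114 mm over their backs; the gripper's body (76 mm by 85 mm) begins 54 mm behind the grasp point. The pads swing forward as they close: fully open they stand 13 mm farther back than shut.
Start: joints at [-1.346, 0.259, 1.535, -0, 1.348, -0.203], TCP at [0.228, -0.5, 0.405] pointing down, gripper open.
Joint ranges: [-3.14, 3.14], [-0.91, 2.08], [0.19, 2.58], [-1.22, 4.36], [0.22, 2.71], [-3.12, 3.12]. Speed limits (rad/s): [2.57, 2.57, 3.14, 3.14, 3.14, 3.14].

INTERFACE

Orientations are given as a rotation vector (axis times angle).
In Python, from workcell import get_state, read_camera, calibration, sign_off, hold_point_z gives the robot as it stands.
- The arm moves only by the shell command python3 -m jog 'ROWS' [FORCE]. ROWS is JSON, one flat list of numbers, 7 for each row, row after row: the shift along the tool's x, y, z in m, then the turn, a rotation vector about the tool's x, y, z in degrees, then the gripper command: -1 is fully open, 1 is shut, values between are in proportion. In form: [tx, ty, tz, wx, wy, wz, grip, tx, ty, tz, wx, wy, wz, grip, ...]. A call has 1 to 20 rows; each row shifts and turns the commanded pose from where the row before left it, along the tool's axes as they then stand; what a row does not reach is not made up. A row lasts 1/12 s, in which the tool goes at most 41.7 mm and 7.16 degrees, less where a joint would pass 70% of its speed; a pose out of reach is approached as far as the arm can. A call is refused whole if a number of a shift passes 0.0417 or a number of a turn 7.16, either way. A call with a gripper value outside its range is refused whole. The fingers move at their own pace and stop on an object; FORCE is the grip in N (left out, the last holds). Time passes only in rows, so rows that do not move let the fingers close. It gives the time, the measured TCP pose, the force, the opening and the grip force at its end, in the units of the state.
- get_state(): the state, without advancing time (a new reading comes with each control period).
- read_camera(name): name is "scene" or "top"; returns the picture (480x640x3 uint8, red, green, blue); there is no depth.
- calibration(name): a dict with "camera_matrix" (3x3 intrinsics, pixels), "origin" and "rotation" of the camera in the world. Camera axes: x right, y up, looking along -z (the intrinsics and any distortion apply to the point x, -y, -z); pixel columns grow to the right and rows downward; lengths in m; the calibration is good to about 2 mm. A picture is of the moment at which its call begins. calibration takes no time and is no camera call.
- sign_off(): hands the job in; it is judged then, once.
The state is a dict: "time": time; "qpos": joint angles; "qvel": joint speeds; "effort": joint torques, N m; "tcp_pos": TCP position; "orientation": TCP orientation; "force": force on the tool from outside, world axes, zero at the start; "moment": the same for the moment, N m; "finger_gap": opening from 0.0 (shut) to 1.0 (fully open); "grasp_force": force on a finger pad.
Only numpy, scipy, OpenCV 4.12 (cv2) and the standard library are available. Lean on these libraries where they do the work, as an engineer would, in place of code of your own. Each camera call takes 0.05 s, during which the arm holds its last target. There are 200 camera calls.

TASK

The fan that dries the mushrooms has tripped and restarts only from off. With a fingertip, push the lever of the speed selector on the grey control box all the way back to off (the open ring), then push it on, counting three clicks, to speed three (the three dots), leave it sitting in that click and take the hand clear. Only push the lever, gently, without pinching it; do not shove or lift the box, and leave the mushrooms and the bow cutter lying where they are.

Things in the scene. Friction and masses are not known exactly. Their poses are not given: they have to be found in the camera images.
- controller: Grey control box, 220 (its x) x 210 (its y) x 65 mm high, 2.6 kg, loose on four rubber feet; origin at the centre of its underside, z up; yaw varies by up to 0.5 rad. On its flat top, 82 mm round the selector's axis, are the marks: an open ring (off), then groups of one to five small black dots, 30 degrees apart, clockwise from above. A black cable gland is on its +x side.
- pivot (a point): Axis of the selector at the level of the box's top face, 15 mm toward the box's +x from its centre; axes as the box. A spring detent holds the lever in each position; about 0.15 N m (3 N at 50 mm from the axis) brings it over the crest half-way between two positions, after which it snaps ahead by itself into the next.
- lever_tip (a point): Free end of the selector's black lever, half-way up. The lever is a straight bar 12 mm wide, from the hub (radius 24 mm, up to 19 mm above the box top) out to 66 mm from the axis; its sides stand 10 to 36 mm above the box top; a white line runs along its top. Site axes turn with the lever but do not point along it.
- selector (a joint): Selector angle, rad, growing clockwise from above. Clicks 0.524 (30 degrees) apart: off 0, one dot 0.524, two 1.047, three 1.571, four 2.094, five 2.618; end stops 0.05 beyond off and five. The lever points at 1.309 minus this value, counterclockwise from the box's +x (at off 75 degrees to its left). It starts in one of the five speed positions, never at off.
- mushroom_top: Loose brown mushroom cap, about 58x52x31 mm, lying on the box's top near its corner at the box's -x, -y; origin at its underside. Leave it.
- mushroom_side: Loose brown mushroom cap, about 54x54x38 mm, on the table beside the box's +y side; origin at its underside. Leave it.
- cutter: Yellow bow cutter, 70x186x17 mm, lying on the table beside the box's -y side; origin at its underside. Leave it.

How it is judged:
On the way, in this order (a step that is already met when the one before it is completed fails the run):
1. the selector is at off (value of joint selector below 0.12 rad), for 0.2 s.
2. the selector is in the three-dot position (value of joint selector between 1.46 and 1.68 rad), for 0.2 s.
At the end, for the whole second after the job is handed in: The selector has been at off and now rests in the three-dot position (within 0.11 rad), the box is within 25 mm of where it stood and level, and the two mushrooms and the cutter are within 30 mm of where they lay (all of step 2 and velocity of joint selector between -0.05 and 0.05 rad/s and distance of controller from where it was at the start of the episode below 0.025 m and angle between controller's own z axis and vertical below 0.05 rad and distance of each of mushroom_top, mushroom_side, cutter from where it was at the start of the episode below 0.03 m); the robot touches nothing.
It fails at once if the box was shoved more than 25 mm (distance of controller from where it was at the start of the episode above 0.025 m).
It fails at once if the box was lifted or tipped (height (world z) of controller above 0.008 m or angle between controller's own z axis and vertical above 0.08 rad).
It fails at once if the lever was pinched or forced (more than 25 N) (contact force between the fingers and selector above 25 N).
It fails at once if a mushroom or the cutter was disturbed by more than 30 mm (distance of any of mushroom_top, mushroom_side, cutter from where it was at the start of the episode above 0.03 m).
It also fails if it takes over 67 s, if anything falls off the work surface, if the arm or the gripper's body presses on something with over 40 N, if the wrist force passes 120 N, or if a joint passes its speed limit or range.

## Working session

There is one attempt and no reset: what is moved stays moved. The work goes in short steps, Python scripts to look and compute and a shell command to move; the robot and the scene stay as the last step left them, time stands still between calls to the robot, and variables do not carry over. Pictures are saved under pics/ and viewed, at most 13 in all, crops included, and the job is handed in when it is done.

```bash
mkdir -p pics
python3 - <<'E'
from workcell import *
import cv2
for n in("scene","top"):
    cv2.imwrite(f"pics/{n}0.png",read_camera(n)[:,:,::-1]); print(n,calibration(n))
s=get_state();print(s,hold_point_z)
E
```

```text
scene {'camera_matrix': array([[583.53474248,   0.        , 326.37395088],
       [  0.        , 583.53474248, 242.36101011],
       [  0.        ,   0.        ,   1.        ]]), 'origin': array([-0.12169368, -0.85694208,  0.65247648]), 'rotation': array([ 0.92374366, -0.40650983, -0.75371308])}
top {'camera_matrix': array([[571.51098617,   0.        , 327.972658  ],
       [  0.        , 571.51098617, 230.44941241],
       [  0.        ,   0.        ,   1.        ]]), 'origin': array([ 0.36306424, -0.28814098,  0.96855612]), 'rotation': array([ 0.13382344, -0.12753721, -1.58941013])}
{'time': 0.1, 'qpos': array([-1.34579833e+00,  2.59275756e-01,  1.53596589e+00, -1.49093695e-05,
        1.34799642e+00, -2.02808471e-01]), 'qvel': array([-1.18183299e-03, -8.10813555e-05, -2.32261994e-03,  2.12923574e-03,
        3.69174647e-04, -2.24048758e-03]), 'effort': array([ 3.33297474e-03, -4.46967137e+01, -2.91248041e+01, -1.06146094e-04,
        6.08639020e-03,  6.85753184e-05]), 'tcp_pos': array([ 0.22815338, -0.50023799,  0.40395767]), 'orientation': array([-3.06838637e+00, -6.66539900e-01,  5.14830779e-05]), 'force': array([ 0.29529448,  0.51427374, -0.26755912]), 'moment': array([-5.45033628e-03, -8.07387359e-02,  5.67089248e-05]), 'grasp_force': 0.0, 'finger_gap': 0.9976262490405421} 0.1547
```

View pics/top0.png

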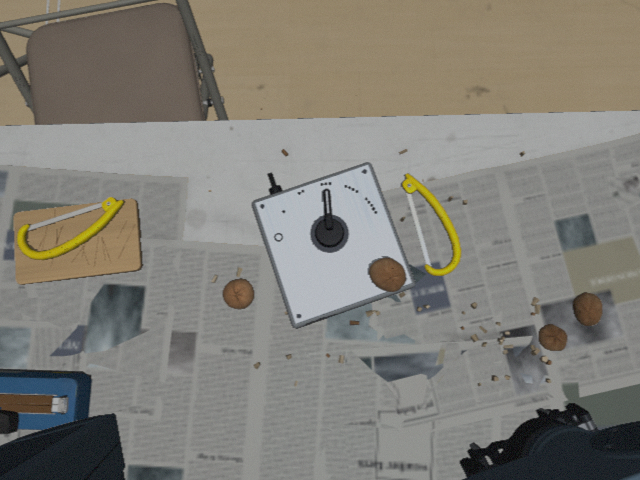

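View pics/scene0.png

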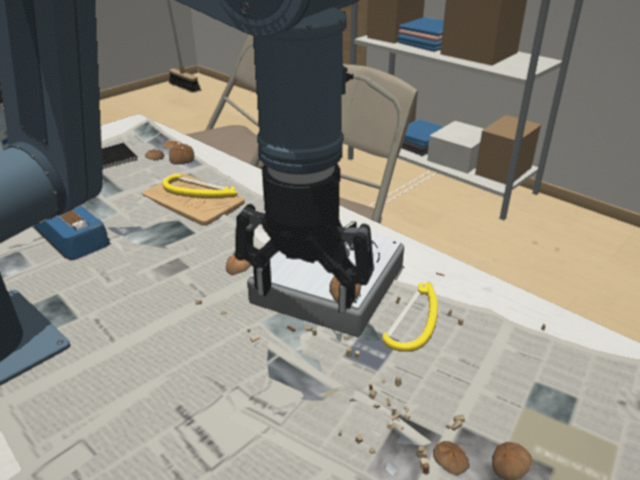

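The top picture shows the box with corners near (253,202), (371,163), (412,286) and (295,327), and the gland at (273,183), which is the +x side. The hub is at about (329,232) and the lever end at (326,192). The ring mark is at (278,237). I'll enlarge it for precise readings.

Run:
```python
import cv2
i=cv2.imread("pics/top0.png")[150:340,230:480]
cv2.imwrite("pics/c0.png",cv2.resize(i,None,fx=3.1,fy=3.1,interpolation=cv2.INTER_CUBIC))
```

```text
(no output)
```

View pics/c0.png

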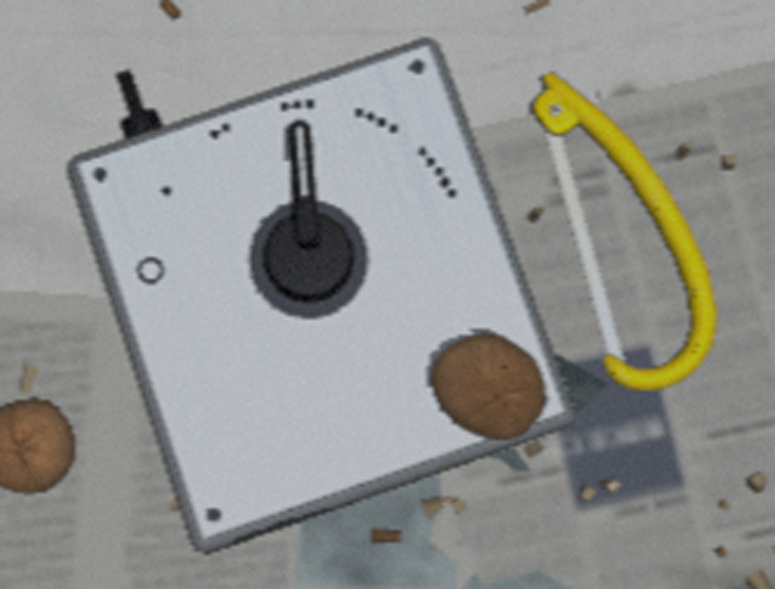

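The enlarged crop shows the ring at (150,270) and the dot groups at (167,190), (220,131), (297,104), (376,120) and (437,172). The lever tip is at (297,122), so it already sits at three.

```bash
cat > h.py <<'E'
import numpy as np, cv2
from workcell import *
from scipy.spatial.transform import Rotation as R
from scipy.optimize import least_squares
def cast(n,uv,z):
    c=calibration(n);K=c["camera_matrix"];r=R.from_rotvec(c["rotation"]).as_matrix()
    p=np.c_[np.atleast_2d(uv),np.ones(len(np.atleast_2d(uv)))]@np.linalg.inv(K).T*[1,-1,-1]
    d=p@r.T; o=c["origin"]; return o+d*((z-o[2])/d[:,2])[:,None]
def proj(n,P):
    c=calibration(n);r=R.from_rotvec(c["rotation"]).as_matrix()
    p=(np.atleast_2d(P)-c["origin"])@r*[1,-1,-1]@c["camera_matrix"].T
    return p[:,:2]/p[:,2:]
def crop(u): return np.array(u)/3.1+[230,150]-.34
E
python3 - <<'E'
from h import *
M=cast("top",crop([(150,270),(167,190),(220,131),(297,104),(376,120),(437,172)]),.065)[:,:2]
k=np.radians(75-30*np.arange(6))
f=lambda x:(x[:2]+.082*np.c_[np.cos(k+x[2]),np.sin(k+x[2])]-M).ravel()
s=least_squares(f,[.4,-.25,.3]);print(s.x,np.degrees(s.x[2]),abs(s.fun).max())
T=cast("top",crop([(297,122)]),.101)[0];d=T[:2]-s.x[:2];print(T,np.linalg.norm(d),1.309-np.arctan2(d[1],d[0])+s.x[2])
print(cast("top",crop([(75,160),(435,42),(567,418),(203,548)]),.065))
print(cast("top",crop([(488,385)]),.08),cast("top",crop([(35,445)]),.02))
q=get_state();print(R.from_rotvec(q["orientation"]).as_matrix().round(3))
E
```

```text
[ 0.51003369 -0.2876591   0.30947655] 17.731700446873024 0.0006696728302617583
[ 0.57389446 -0.28383389  0.101     ] 0.06397522742423174 1.5586488103061482
[[ 0.56501816 -0.16737046  0.065     ]
 [ 0.62421294 -0.35732623  0.065     ]
 [ 0.42492817 -0.41763987  0.065     ]
 [ 0.36382181 -0.23166408  0.065     ]]
[[ 0.44131017 -0.37665809  0.08      ]] [[ 0.42003577 -0.13989411  0.02      ]]
[[ 0.91   0.415 -0.   ]
 [ 0.415 -0.91   0.002]
 [ 0.    -0.002 -1.   ]]
```

```bash
python3 -m jog '[0,0,0,0,0,0,1, 0.0272,-0.0015,0,0,0,0,1, 0.0272,-0.0015,0,0,0,0,1, 0.0272,-0.0015,0,0,0,0,1, 0.0272,-0.0015,0,0,0,0,1, 0.0272,-0.0015,0,0,0,0,1, 0.0272,-0.0015,0,0,0,0,1, 0.0272,-0.0015,0,0,0,0,1, 0.0272,-0.0015,0,0,0,0,1, 0.0272,-0.0015,0,0,0,0,1, 0.0272,-0.0015,0,0,0,0,1, 0.0272,-0.0015,0,0,0,0,1, 0.0272,-0.0015,0,0,0,0,1, 0.0272,-0.0015,0,0,0,0,1, 0.0272,-0.0015,0,0,0,0,1, 0,0,0,0,0,5.45,1, 0,0,0,0,0,5.45,1, 0,0,0,0,0,5.45,1, 0,0,0,0,0,5.45,1, 0,0,0,0,0,0,1]' 20
cat >> h.py <<'E'
PV=np.array([.510,-.2877])
def rel():
    "fingertip in lever polar terms; target shifts need tool frame"
    s=get_state();r=R.from_rotvec(s["orientation"]).as_matrix();p=s["tcp_pos"];tip=p+.173*r[:,2]
    yaw=np.degrees(np.arctan2(r[1,0],r[0,0]))
    pt=r.T@np.r_[PV-tip[:2],0]
    print("t",round(s["time"],2),"tip",tip.round(4),"yaw",yaw.round(2),"tilt",r[2].round(3),"pivot in tool",pt.round(4),"F",s["force"].round(1),"gap",round(s["finger_gap"],3),"q",s["qpos"].round(2))
E
python3 - <<'E'
from h import *
rel()
cv2.imwrite("pics/s1.png",read_camera("scene")[:,:,::-1])
E
```

```text
time: 1.77
tcp_pos: [0.5661, -0.3232, 0.4042]
orientation: [-3.14, -0.07, 0.001]
force: [0.5, -1.0, 0.4]
finger_gap: -0.004
grasp_force: 0.0
t 1.77 tip [ 0.566  -0.3231  0.2312] yaw 2.54 tilt [-0.001 -0.001 -1.   ] pivot in tool [-0.0543 -0.0378  0.0001] F [ 0.5 -1.   0.4] gap -0.004 q [-0.69  0.44  1.27 -0.    1.43  0.84]
```

View pics/s1.png

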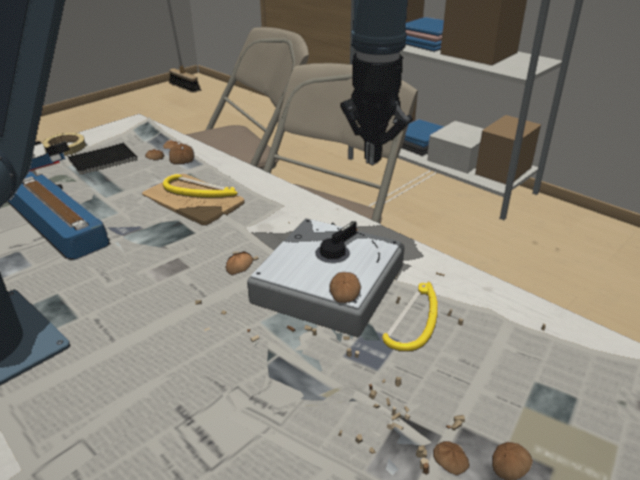

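The fingers are shut, hanging above and to the right of the lever at about (372,155), and nothing has been disturbed. The lever is at (345,235), pointing at three. Next I descend beside it and creep closer.

```bash
python3 -m jog '[0,0,0.0149,0,0,0,1, 0,0,0.0149,0,0,0,1, 0,0,0.0149,0,0,0,1, 0,0,0.0149,0,0,0,1, 0,0,0.0149,0,0,0,1, 0,0,0.0149,0,0,0,1, 0,0,0.0149,0,0,0,1, 0,0,0.0149,0,0,0,1, 0,0,0.0149,0,0,0,1, 0,0,0.0149,0,0,0,1, 0,0,0,0,0,0,1, 0,-0.003,0,0,0,0,1, 0,-0.003,0,0,0,0,1, 0,-0.003,0,0,0,0,1, 0,-0.003,0,0,0,0,1, 0,0,0,0,0,0,1, 0,0,0,0,0,0,1]'
python3 - <<'E'
from h import *
rel()
for n in("top","scene"):
    i=read_camera(n)[:,:,::-1]; cv2.imwrite(f"pics/{n}2.png",i)
a=cv2.resize(cv2.imread("pics/top2.png")[150:340,230:440],None,fx=2,fy=2,interpolation=2)
b=cv2.resize(cv2.imread("pics/scene2.png")[150:340,270:460],None,fx=2,fy=2,interpolation=2)
cv2.imwrite("pics/c2.png",cv2.hconcat([a,b]))
E
```

```text
time: 3.23
tcp_pos: [0.5656, -0.3111, 0.2564]
orientation: [3.14, 0.075, 0.001]
force: [0.4, -0.5, 0.4]
finger_gap: 0.001
grasp_force: 0.0
t 3.23 tip [ 0.5657 -0.3112  0.0834] yaw 2.75 tilt [ 0.001  0.001 -1.   ] pivot in tool [-0.0545 -0.0262 -0.0001] F [ 0.4 -0.5  0.4] gap 0.001 q [-0.68  0.55  1.47 -0.    1.12  0.85]
```

View pics/c2.png

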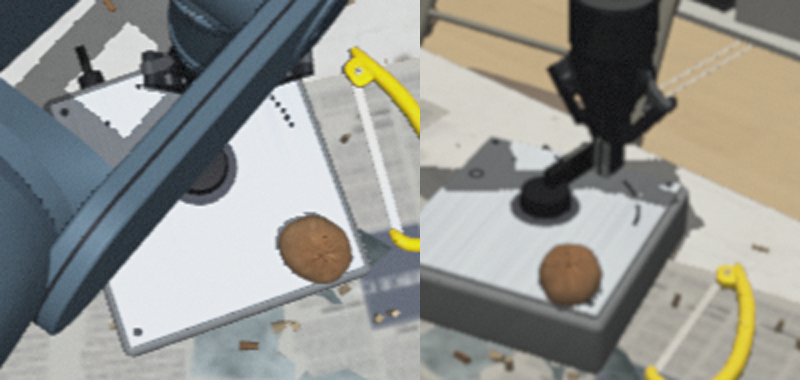

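The fingertip is beside the lever, just short of touching at crop (605,160), with clearance above the box top. Now I push it around the pivot towards off.

```bash
python3 -m jog '[0,-0.0025,0,0,0,0,1, 0,-0.0022,0,0,0,0,1, 0.0007,-0.0019,0,0,0,-2,1, 0.0007,-0.0019,0,0,0,-2,1, 0.0007,-0.0019,0,0,0,-2,1, 0.0007,-0.0019,0,0,0,-2,1, 0.0007,-0.0019,0,0,0,-2,1]'
python3 -c "
from h import *
rel()"
python3 -m jog '[0.0007,-0.0019,0,0,0,-2,1, 0.0007,-0.0019,0,0,0,-2,1, 0.0007,-0.0019,0,0,0,-2,1, 0.0007,-0.0019,0,0,0,-2,1, 0.0007,-0.0019,0,0,0,-2,1, 0.0007,-0.0019,0,0,0,-2,1, 0.0007,-0.0019,0,0,0,-2,1, 0.0007,-0.0019,0,0,0,-2,1, 0.0007,-0.0019,0,0,0,-2,1, 0.0007,-0.0019,0,0,0,-2,1]'
python3 - <<'E'
from h import *
rel()
cv2.imwrite("pics/s3.png",cv2.resize(read_camera("scene")[150:340,270:460,::-1],None,fx=3,fy=3,interpolation=2))
E
```

```text
time: 3.92
tcp_pos: [0.5674, -0.2972, 0.2557]
orientation: [3.121, 0.35, -0.0]
force: [-0.6, -2.1, -0.3]
finger_gap: -0.0
grasp_force: 0.9
t 3.92 tip [ 0.5674 -0.2973  0.0827] yaw 12.8 tilt [-0.     0.001 -1.   ] pivot in tool [-0.0538 -0.0221  0.    ] F [-0.6 -2.1 -0.3] gap -0.0 q [-0.66  0.54  1.49 -0.    1.11  0.69]
time: 4.75
tcp_pos: [0.567, -0.2764, 0.2556]
orientation: [-3.013, -0.887, 0.0]
force: [0.5, 0.5, 0.6]
finger_gap: 0.003
grasp_force: 0.0
t 4.75 tip [ 0.567  -0.2764  0.0826] yaw 32.81 tilt [-0. -0. -1.] pivot in tool [-0.054  -0.0214  0.    ] F [0.5 0.5 0.6] gap 0.003 q [-0.63  0.53  1.51  0.    1.1   0.37]
```

View pics/s3.png

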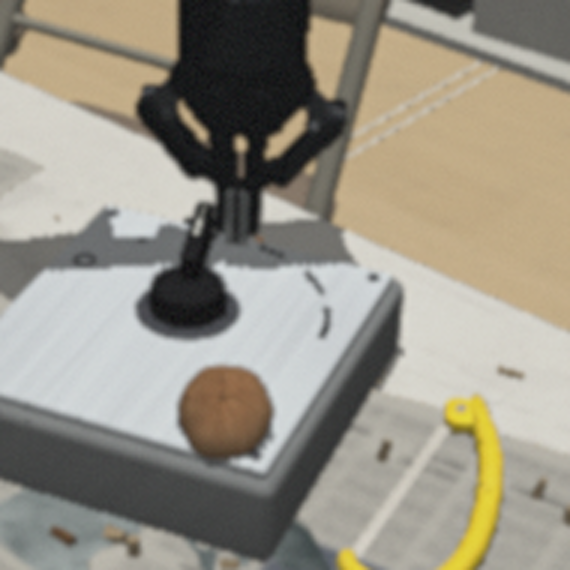

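The lever has clicked once to two dots and now stands ahead of the fingertip at crop (197,235). I carry on in small pushes.

```bash
python3 -m jog '[0.0007,-0.0019,0,0,0,-2,1, 0.0007,-0.0019,0,0,0,-2,1, 0.0007,-0.0019,0,0,0,-2,1, 0.0007,-0.0019,0,0,0,-2,1, 0.0007,-0.0019,0,0,0,-2,1, 0.0007,-0.0019,0,0,0,-2,1, 0.0007,-0.0019,0,0,0,-2,1, 0.0007,-0.0019,0,0,0,-2,1, 0.0007,-0.0019,0,0,0,-2,1, 0.0007,-0.0019,0,0,0,-2,1, 0.0007,-0.0019,0,0,0,-2,1, 0.0007,-0.0019,0,0,0,-2,1, 0.0007,-0.0019,0,0,0,-2,1, 0.0007,-0.0019,0,0,0,-2,1, 0.0007,-0.0019,0,0,0,-2,1, 0.0007,-0.0019,0,0,0,-2,1, 0.0007,-0.0019,0,0,0,-2,1, 0.0007,-0.0019,0,0,0,-2,1, 0.0007,-0.0019,0,0,0,-2,1, 0.0007,-0.0019,0,0,0,-2,1]'
python3 -m jog '[0.0007,-0.0019,0,0,0,-2,1, 0.0007,-0.0019,0,0,0,-2,1, 0.0007,-0.0019,0,0,0,-2,1, 0.0007,-0.0019,0,0,0,-2,1, 0.0007,-0.0019,0,0,0,-2,1, 0,0,0,0,0,0,1, 0,0,0,0,0,0,1, 0,0,0,0,0,0,1, 0,0,0,0,0,0,1]'
python3 - <<'E'
from h import *
rel()
i=read_camera("scene")[:,:,::-1];cv2.imwrite("pics/s4f.png",i)
cv2.imwrite("pics/s4.png",cv2.resize(i[150:340,270:460],None,fx=3,fy=3,interpolation=2))
E
```

```text
time: 6.47
tcp_pos: [0.5468, -0.243, 0.2559]
orientation: [2.528, 1.862, 0.002]
force: [2.0, 0.1, -1.4]
finger_gap: -0.001
grasp_force: 1.2
time: 7.22
tcp_pos: [0.5379, -0.2373, 0.2557]
orientation: [2.359, 2.075, 0.0]
force: [-0.8, 0.5, -0.3]
finger_gap: 0.009
grasp_force: 0.0
t 7.22 tip [ 0.538  -0.2374  0.0827] yaw 82.66 tilt [-0.  0. -1.] pivot in tool [-0.0535 -0.0213  0.    ] F [-0.8  0.5 -0.3] gap 0.009 q [-0.61  0.46  1.63 -0.    1.05 -0.48]
```

View pics/s4.png

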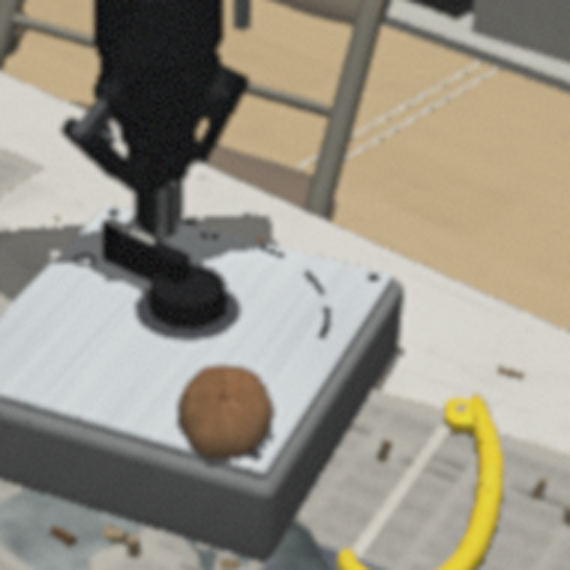

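The lever points left with its tip at about crop (108,237). I'll check that numerically against off and one dot.

Run:
```python
from h import *
for d in(0,10,15,30):
    a=np.radians(92.7-d)
    print(d,((proj("scene",np.r_[PV+.066*np.array([np.cos(a),np.sin(a)]),.101])-[270,150])*3).round())
```

```text
0 [[101. 216.]]
10 [[115. 209.]]
15 [[123. 206.]]
30 [[148. 200.]]
```

It matches off (0°). Now I retreat, lift, cross over and come down on the other side.

```bash
python3 -m jog '[0,0.004,0,0,0,0,1, 0,0.004,0,0,0,0,1, 0,0,-0.0125,0,0,0,1, 0,0,-0.0125,0,0,0,1, 0,0,-0.0125,0,0,0,1, 0,0,-0.0125,0,0,0,1, 0,0,0,0,0,-5,1, 0,0,0,0,0,-5,1, 0.0008,-0.0093,0,0,0,0,1, 0.0008,-0.0093,0,0,0,0,1, 0.0008,-0.0093,0,0,0,0,1, 0.0008,-0.0093,0,0,0,0,1, 0.0008,-0.0093,0,0,0,0,1, 0.0008,-0.0093,0,0,0,0,1, 0.0008,-0.0093,0,0,0,0,1, 0.0008,-0.0093,0,0,0,0,1, 0,0,0,0,0,0,1, 0,0,0,0,0,0,1]'
python3 - <<'E'
from h import *
rel()
i=read_camera("scene")[:,:,::-1];cv2.imwrite("pics/s5f.png",i)
cv2.imwrite("pics/s5.png",cv2.resize(i[150:340,270:460],None,fx=3,fy=3,interpolation=2))
E
```

```text
time: 8.77
tcp_pos: [0.4707, -0.2355, 0.3059]
orientation: [2.169, 2.272, 0.0]
force: [0.3, -1.0, 0.3]
finger_gap: 0.001
grasp_force: 0.0
t 8.77 tip [ 0.4708 -0.2356  0.1329] yaw 92.66 tilt [-0.  0. -1.] pivot in tool [-0.0539  0.0367  0.    ] F [ 0.3 -1.   0.3] gap 0.001 q [-0.68  0.31  1.73  0.    1.11 -0.72]
```

View pics/s5.png

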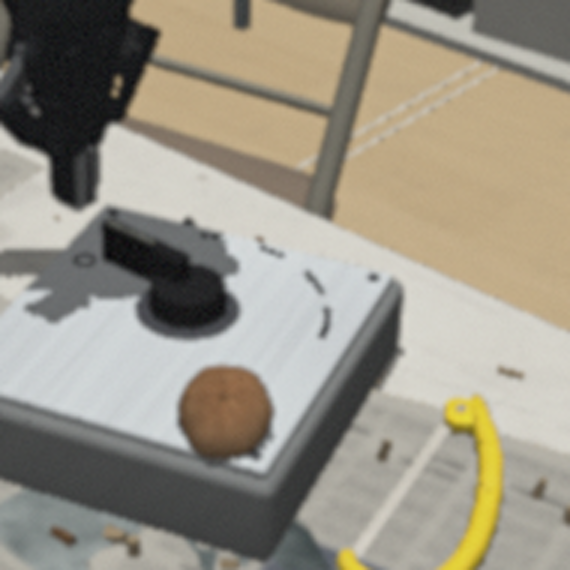

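The lever points straight at the ring and the finger is on its other side, at crop (75,180). I descend, close the gap and start pushing clockwise.

```bash
python3 -m jog '[0,0,0.0125,0,0,0,1, 0,0,0.0125,0,0,0,1, 0,0,0.0125,0,0,0,1, 0,0,0.0125,0,0,0,1, 0,0,0,0,0,0,1, 0,0.004,0,0,0,0,1, 0,0.004,0,0,0,0,1, 0,0.004,0,0,0,0,1, 0,0.003,0,0,0,0,1, 0,0,0,0,0,0,1]'
python3 -c "
from h import *
rel()"
python3 -m jog '[0.0007,0.0019,0,0,0,2,1, 0.0007,0.0019,0,0,0,2,1, 0.0007,0.0019,0,0,0,2,1, 0.0007,0.0019,0,0,0,2,1, 0.0007,0.0019,0,0,0,2,1, 0.0007,0.0019,0,0,0,2,1, 0.0007,0.0019,0,0,0,2,1, 0.0007,0.0019,0,0,0,2,1, 0.0007,0.0019,0,0,0,2,1, 0.0007,0.0019,0,0,0,2,1, 0.0007,0.0019,0,0,0,2,1, 0.0007,0.0019,0,0,0,2,1, 0.0007,0.0019,0,0,0,2,1, 0.0007,0.0019,0,0,0,2,1, 0.0007,0.0019,0,0,0,2,1, 0.0007,0.0019,0,0,0,2,1, 0.0007,0.0019,0,0,0,2,1, 0.0007,0.0019,0,0,0,2,1, 0.0007,0.0019,0,0,0,2,1, 0.0007,0.0019,0,0,0,2,1]'
python3 - <<'E'
from h import *
rel()
i=read_camera("scene")[:,:,::-1]
cv2.imwrite("pics/s6.png",cv2.resize(i[150:340,270:460],None,fx=3,fy=3,interpolation=2))
E
```

```text
time: 9.65
tcp_pos: [0.4868, -0.2348, 0.2563]
orientation: [2.167, 2.273, -0.0]
force: [-1.8, -0.1, 1.6]
finger_gap: 0.003
grasp_force: 0.8
t 9.65 tip [ 0.4869 -0.235   0.0833] yaw 92.74 tilt [-0.001  0.    -1.   ] pivot in tool [-0.0538  0.0206  0.0001] F [-1.8 -0.1  1.6] gap 0.003 q [-0.66  0.39  1.75 -0.    1.   -0.7 ]
time: 11.32
tcp_pos: [0.5256, -0.2318, 0.256]
orientation: [-2.816, -1.392, 0.001]
force: [-2.1, 0.1, 1.4]
finger_gap: -0.005
grasp_force: 0.8
t 11.32 tip [ 0.5255 -0.2318  0.083 ] yaw 52.62 tilt [-0.    -0.001 -1.   ] pivot in tool [-0.0538  0.0216 -0.    ] F [-2.1  0.1  1.4] gap -0.005 q [-0.61  0.44  1.66 -0.    1.04  0.04]
```

View pics/s6.png

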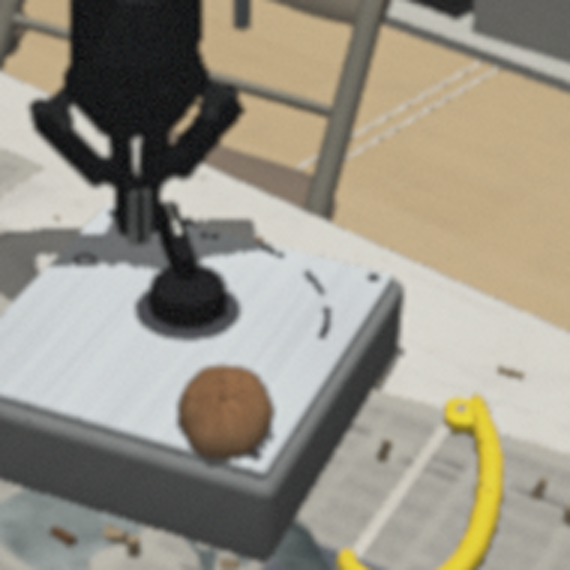

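Two crests remain: the lever is at crop (172,230), just past one dot and in contact with the finger. I push on to about 14°, with slower rows over the last crest.

```bash
python3 -m jog '[0.0007,0.0019,0,0,0,2,1, 0.0007,0.0019,0,0,0,2,1, 0.0007,0.0019,0,0,0,2,1, 0.0007,0.0019,0,0,0,2,1, 0.0007,0.0019,0,0,0,2,1, 0.0007,0.0019,0,0,0,2,1, 0.0007,0.0019,0,0,0,2,1, 0.0007,0.0019,0,0,0,2,1, 0.0007,0.0019,0,0,0,2,1, 0.0007,0.0019,0,0,0,2,1, 0.0007,0.0019,0,0,0,2,1, 0.0007,0.0019,0,0,0,2,1, 0.0007,0.0019,0,0,0,2,1, 0.0007,0.0019,0,0,0,2,1, 0.0007,0.0019,0,0,0,2,1, 0.0007,0.0019,0,0,0,2,1]'
python3 -c "
from h import *
rel()"
python3 -m jog '[0.0004,0.0009,0,0,0,1,1, 0.0004,0.0009,0,0,0,1,1, 0.0004,0.0009,0,0,0,1,1, 0.0004,0.0009,0,0,0,1,1, 0.0004,0.0009,0,0,0,1,1, 0.0004,0.0009,0,0,0,1,1, 0.0004,0.0009,0,0,0,1,1, 0,0,0,0,0,0,1, 0,0,0,0,0,0,1, 0,0,0,0,0,0,1]'
python3 - <<'E'
from h import *
rel()
i=read_camera("scene")[:,:,::-1]
cv2.imwrite("pics/s7.png",cv2.resize(i[150:340,270:460],None,fx=3,fy=3,interpolation=2))
for d in(60,75,90,100):
    a=np.radians(92.7-d)
    print(d,((proj("scene",np.r_[PV+.066*np.array([np.cos(a),np.sin(a)]),.101])-[270,150])*3).round())
E
```

```text
time: 12.7
tcp_pos: [0.5529, -0.2486, 0.256]
orientation: [-3.09, -0.563, -0.0]
force: [-1.3, 2.0, 0.5]
finger_gap: 0.001
grasp_force: 0.8
t 12.7 tip [ 0.5529 -0.2485  0.083 ] yaw 20.67 tilt [ 0.    -0.001 -1.   ] pivot in tool [-0.054   0.0216 -0.    ] F [-1.3  2.   0.5] gap 0.001 q [-0.61  0.49  1.58  0.    1.07  0.6 ]
time: 13.53
tcp_pos: [0.5574, -0.2541, 0.2556]
orientation: [3.119, 0.375, -0.0]
force: [0.8, 0.7, -0.0]
finger_gap: -0.004
grasp_force: 0.0
t 13.53 tip [ 0.5574 -0.2541  0.0826] yaw 13.72 tilt [-0.  0. -1.] pivot in tool [-0.054   0.0214  0.    ] F [ 0.8  0.7 -0. ] gap -0.004 q [-0.61  0.5   1.56 -0.    1.08  0.72]
60 [[204. 197.]]
75 [[231. 202.]]
90 [[256. 210.]]
100 [[270. 217.]]
```

View pics/s7.png

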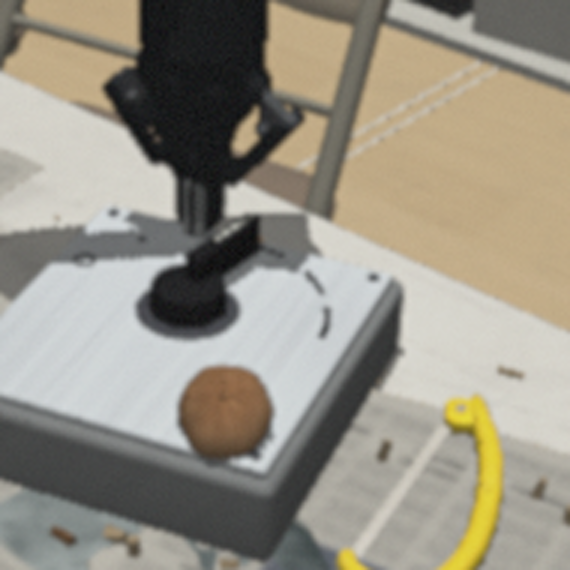

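The lever tip is at about crop (256,217), which matches the three-dot position, and the contact force is gone. Now I back off, lift clear, move away and check.

```bash
python3 -m jog '[0,-0.004,0,0,0,0,1, 0,-0.004,0,0,0,0,1, 0,-0.004,0,0,0,0,1, 0,0,-0.015,0,0,0,1, 0,0,-0.02,0,0,0,1, 0,0,-0.02,0,0,0,1, 0,0,-0.02,0,0,0,1, 0,0,-0.02,0,0,0,1, 0,0,-0.02,0,0,0,1, 0,0,-0.02,0,0,0,1, -0.02,0,0,0,0,0,1, -0.02,0,0,0,0,0,1, -0.02,0,0,0,0,0,1, -0.02,0,0,0,0,0,1, 0,0,0,0,0,0,1, 0,0,0,0,0,0,1, 0,0,0,0,0,0,1, 0,0,0,0,0,0,1]'
python3 - <<'E'
from h import *
rel()
i=read_camera("scene")[:,:,::-1]
cv2.imwrite("pics/s8.png",cv2.resize(i[150:350,220:460],None,fx=3,fy=3,interpolation=2))
E
```

```text
time: 15.08
tcp_pos: [0.4775, -0.2611, 0.3908]
orientation: [3.119, 0.376, 0.001]
force: [0.5, -0.3, 0.9]
finger_gap: 0.001
grasp_force: 0.0
t 15.08 tip [ 0.4776 -0.2611  0.2178] yaw 13.74 tilt [ 0.001  0.    -1.   ] pivot in tool [0.0252 0.0335 0.    ] F [ 0.5 -0.3  0.9] gap 0.001 q [-0.71  0.26  1.57  0.    1.31  0.63]
```

View pics/s8.png

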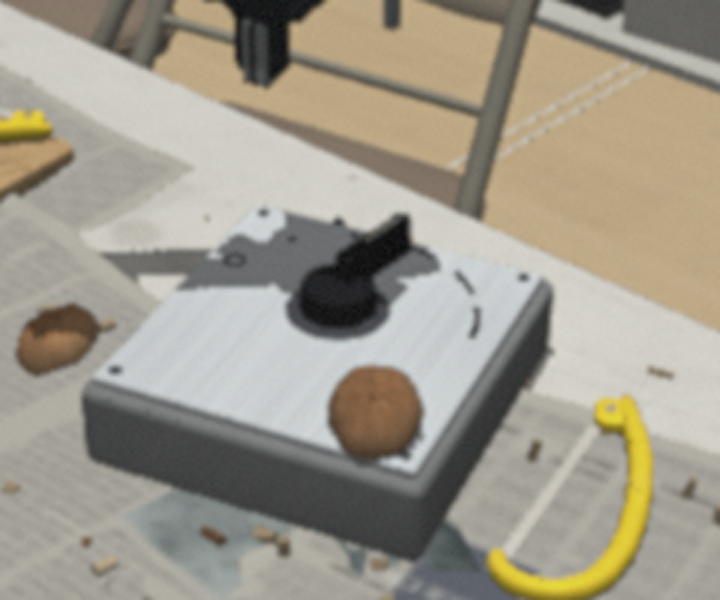

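The hand is clear, the lever sits at three with its tip at (405,218), and the box, mushrooms and cutter have not moved.

```bash
python3 -c "
from workcell import *
print(sign_off())"
```

```text
the job is handed in; nothing more can be done
None
```

The lever was pushed back to off and then three clicks on to speed three, where it rests. The hand is clear, and in the last picture the box, mushrooms and cutter are where they were; the job is handed in, with no verdict returned.

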